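# Try the folding brace of the stone case

## Robot

A 6-joint arm with a two-finger parallel gripper is mounted at the origin on the work surface. World frame = base frame: x ahead of the robot, y to its left, z up, the work surface at z = 0. Lengths are in m, angles in rad, forces in N, time in s.
With the tool pointing down it reaches from about 0.375 to 0.9 m from the base axis. Payload 3.1 kg.
Tool frame: the origin (TCP) lies midway between the tips of the shut fingers; the grasp point (between the pads) lies 19 mm behind it; x points along the fingers, y is the direction in which the jaws open and shut, and the axes are right-handed (so a half turn about x gives the same grasp; the last joint's range is limited). The gripper opens to 85 mm and grips with 20 to 120 N. Pads are 22 mm wide; open, the fingers measure 114 mm over their backs; the gripper's body (76 mm by 85 mm) begins 54 mm behind the grasp point. The pads swing forward as they close: fully open they stand 13 mm farther back than shut.
Start: joints at [1.129, 0.527, 1.433, -0, 1.181, -0.178], TCP at [0.162, 0.604, 0.231] pointing down, gripper open.
Joint ranges: [-3.08, 3.08], [-0.75, 2.2], [0.22, 2.44], [-1.43, 4.57], [0, 2.65], [-2.85, 2.85]. Speed limits (rad/s): [2.79, 2.79, 3.14, 3.14, 3.14, 3.14].

## Interface

Orientations are given as a unit quaternion [x, y, z, w].
In Python, from station import manip gives the robot as it stands.
- The arm moves only by the tool carry_out, never from a script. Its argument "commands" is a list that holds one entry, the list of rows, each a list of 7 numbers: the shift along the tool's x, y, z in units of 25 mm (1.0 is 25 mm), then the turn, a rotation vector about the tool's x, y, z in units of 5 degrees (1.0 is 5 degrees), then the finger opening in mm, from 0 to 85.4. A call has exactly 5 rows; each row is the pose to reach, as a shift and turn from the pose commanded when the call began, along the tool's axes at that moment; what a row does not reach only later rows make up. A row lasts 1/10 s, in which the tool goes at most 50 mm and 8.59 degrees, less where a joint would pass 70% of its speed; a pose out of reach is approached as far as the arm can. A call with a gripper value outside its range is refused whole. The fingers move at their own pace and stop on an object; "force" is the grip in N (left out, the last holds). Time passes only in rows, so rows that repeat a pose let the fingers close, or fill a call up. It gives the time, the measured TCP pose, the force and the opening at its end, in the units of the state.
- manip.sense(): the state, without advancing time (a new reading comes with each control period).
- manip.snapshot(name): name is "side" or "top"; returns a dict with "image" (480x640x3 uint8, red, green, blue), "fx", "fy", "cx", "cy" (pixels), "k1" (the pictures are not rectified: a ray, as slopes to the right and down, at radius r is drawn at 1 + k1 r^2 times it, then the intrinsics apply), "rvec" (rotation vector, rad) and "tvec" (3), from world to camera coordinates, as OpenCV has them. Camera axes: x right, y down, z forward; pixel columns grow to the right and rows downward; lengths in m; the calibration is good to about 2 mm. A picture is of the moment at which its call begins. There is no depth.
- manip.sign_off(): hands the job in, once; it reports no verdict.
The state is a dict: "t": time; "q": joint angles; "qd": joint speeds; "tau": joint torques, N m; "tcp_pos": TCP position; "tool_rot": TCP orientation; "force": force on the tool from outside, world axes, zero at the start; "ft_torque": the same for the moment, N m; "finger_gap": opening from 0.0 (shut) to 1.0 (fully open).
Only numpy, scipy, OpenCV 4.12 (cv2) and the standard library are available. Lean on these libraries where they do the work, as an engineer would, in place of code of your own. Each camera call takes 0.05 s, during which the arm holds its last target.

## Task

A folding brace has just been fitted to the larger of the two wooden cases: try it out. Raise the lid by its bar handle until the brace snaps past straight and locks, and let go, so that the lid stands open by itself for a second with nothing touching the case. Then push the brace's knee back towards the hinge, which lifts the lid slightly and folds the brace, and leave the lid fully shut.

Things in the scene. Friction and masses are not known exactly. Their poses are not given: they have to be found in the camera images.
- case: Larger wooden case, folding brace on its left (+y) side, fixed: 180 (x) by 200 (y) mm, 95 high shut. Origin: centre of its underside; z up, x from handle side (front) to hinge side. Lid a 10 mm board, 0.35-0.5 kg, damped hinge (sinks shut in 1-2 s), hinge line parallel to y at x = 90, z = 90 mm. The smaller case (130 by 130 mm) is another, without brace.
- handle (a point): Middle of the lid's handle: steel bar 12 mm thick, 100 long, parallel to y, 48 mm in front of the lid's edge, 228 from the hinge line; turns with the lid. Case frame: shut x = -138, z = 90 mm; locked open x = 2, z = 300. Gripped lightly along the case's x it can turn between the fingers. Let go above 65 deg of lid, the brace snaps to locked; it stops the lid at 70, holds it at 67.
- knob (a point): On the axis of the steel push pin at the brace's knee: 15 mm thick, along y from y = 118 to 170 mm, this point at y = 145. Case frame: shut x = 58, z = 47 mm; locked x = -8, z = 121. Folds when pushed from the front towards the hinge and down (x 0.9, z -0.44), 3-4 N: straight after 19 mm, after 65 mm the lid's weight folds the rest; let go sooner, a spring returns it.
- knee (a joint): Knee of the brace (two flat steel links of 89 mm, about 15 mm outside the side wall, lower end pinned to the case at x = -30, z = 35 mm, upper to the lid's side 110 mm from the hinge line). 0 = folded (lid shut), 2.50 rad = straight, 2.92 rad = at its stop past straight: locked, the lid cannot be pushed down. A weak spring drives it to locked.

How it is judged:
On the way:
1. the lid stands open on the locked brace by itself, the robot touching nothing of the case (value of joint knee above 2.75 rad and angle between handle's own z axis and vertical above 1.05 rad and velocity of joint knee below 0.2 rad/s and contact force between each of the arm, the fingers and case below 0.3 N), for 0.4 s.
At the end, for the whole second after the job is handed in: After the lid has stood open by itself on the locked brace (knee past 2.75 rad, lid above 60 deg, untouched for 0.4 s), the brace is folded (knee below 0.25 rad) and the lid is shut to within 0.06 rad (14 mm at the handle), with the robot clear of the case (angle between handle's own z axis and vertical below 0.06 rad and value of joint knee below 0.25 rad and contact force between each of the arm, the fingers and case below 0.3 N).
It also fails if it takes over 51 s, if anything falls off the work surface, if the arm or the gripper's body presses on something with over 40 N, if the wrist force passes 120 N, or if a joint passes its speed limit or range.

## Working session

There is one attempt and no reset: what is moved stays moved. The work goes in short steps, Python scripts to look and compute and a tool call to move; the robot and the scene stay as the last step left them, time stands still between calls to the robot, and variables do not carry over. Pictures are saved under pics/ and viewed, and the job is handed in when it is done.

Besides the shell and the picture viewer there is one more tool, called after "Request:" as name([rows], argument=value, ...), one row to a line, values as JSON. carry_out: Moves the arm, as the interface text tells. Its arguments: {"type":"object","properties":{"commands":{"type":"array"},"force":{"type":"number"}},"required":["commands"]}

```bash
ls; mkdir -p pics
python3 - <<'E'
from station import manip
import cv2
for n in("side","top"):
    s=manip.snapshot(n); cv2.imwrite(f"pics/{n}0.png",s["image"][:,:,::-1]); print({k:v for k,v in s.items() if k!="image"})
print(manip.sense())
E
```

```text
pics
{'fx': 461.1007890128665, 'fy': 461.1007890128665, 'cx': 322.2959758554208, 'cy': 233.88677486809217, 'k1': -0.04594743249532962, 'rvec': array([ 0.35404533, -2.77069679,  1.23203686]), 'tvec': array([0.53862092, 0.13536363, 0.90300722])}
{'fx': 551.5086001612477, 'fy': 551.5086001612477, 'cx': 327.878355538927, 'cy': 251.2211388173007, 'k1': -0.04457163317290594, 'rvec': array([ 2.19662465, -2.16369217,  0.00533714]), 'tvec': array([0.06110875, 0.52758978, 0.98240581])}
{'t': 0.1, 'q': array([ 1.12950453e+00,  5.28382508e-01,  1.43377819e+00,  1.12769112e-05,
        1.18139891e+00, -1.78517505e-01]), 'qd': array([ 0.0021768 , -0.00231525, -0.00269391,  0.00109926, -0.00041162,
       -0.00093262]), 'tau': array([-6.12637177e-04, -4.43305671e+01, -1.78586090e+01, -3.16206861e-04,
        3.85933774e-03, -2.67212386e-05]), 'tcp_pos': array([0.16204982, 0.60295927, 0.23042448]), 'tool_rot': array([ 0.09197797,  0.70122737, -0.09330031,  0.70079618]), 'force': array([-0.35355899,  0.33767666, -0.74250896]), 'ft_torque': array([0.06280486, 0.04316685, 0.01729804]), 'finger_gap': 0.9974312694393904}
```

View pics/side0.png

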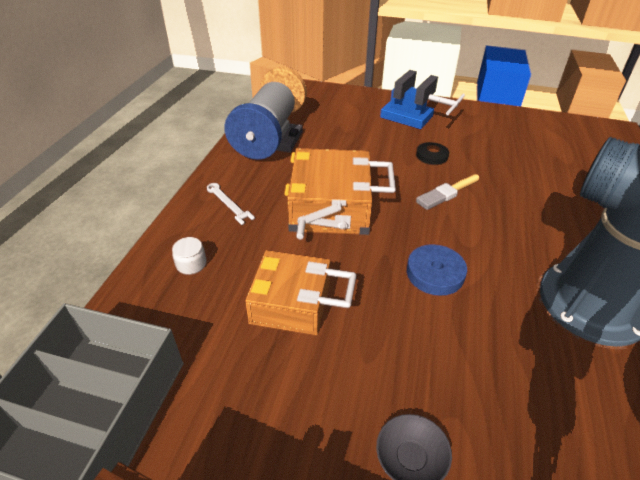

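View pics/top0.png

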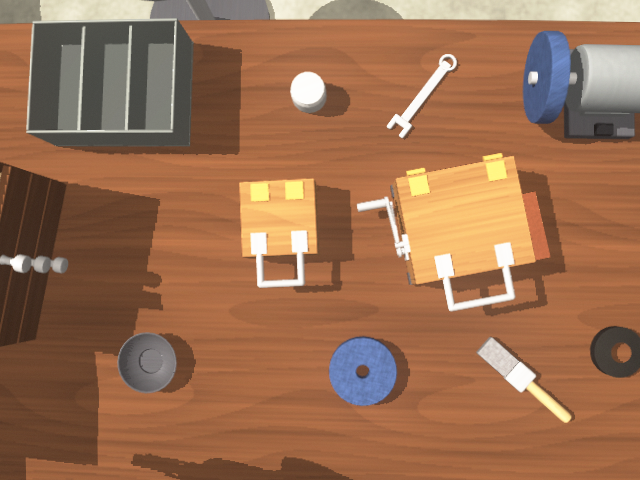

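The side view shows the braced case at (330,190), with the small case in front of it at (290,290). In the top view the large lid's corners are near (397,181), (515,156), (535,263) and (415,284), its handle bar runs (449,307)-(513,297), and the knob is near (370,207).

```bash
cat > h.py <<'E'
import numpy as np, cv2
from station import manip
from scipy.spatial.transform import Rotation as R
def KD(s): return np.array([[s["fx"],0,s["cx"]],[0,s["fy"],s["cy"]],[0,0,1.]]),np.array([s["k1"],0,0,0.])
def ray(s,uv):
    K,D=KD(s); n=cv2.undistortPoints(np.array(uv,float).reshape(-1,1,2),K,D).reshape(-1,2)
    Rm=cv2.Rodrigues(s["rvec"])[0]; d=np.c_[n,np.ones(len(n))]@Rm; return -Rm.T@s["tvec"],d
def plane(s,uv,z):
    c,d=ray(s,uv); return c+d*((z-c[2])/d[:,2])[:,None]
def proj(s,P):
    K,D=KD(s); return cv2.projectPoints(np.array(P,float).reshape(-1,1,3),s["rvec"],s["tvec"],K,D)[0].reshape(-1,2)
E
python3 - <<'E'
from h import *
s=manip.snapshot("top"); im=s["image"]
hsv=cv2.cvtColor(im,cv2.COLOR_RGB2HSV)
print(hsv[220,480],hsv[330,450],hsv[240,537],hsv[300,480],im[300,480],hsv[175,418])
m=cv2.inRange(hsv,(8,120,190),(35,255,255)); m[:140]=0;m[300:]=0;m[:,:380]=0;m[:,560:]=0
m=cv2.morphologyEx(m,cv2.MORPH_OPEN,np.ones((5,5)))
m=cv2.morphologyEx(m,cv2.MORPH_CLOSE,np.ones((25,25)))
c=max(cv2.findContours(m,0,2)[0],key=cv2.contourArea)
r=cv2.minAreaRect(c);b=cv2.boxPoints(r);print(r,b)
P=plane(s,b,.095);print(P, [np.linalg.norm(P[i]-P[i-1]) for i in range(4)])
v=cv2.rectangle(im.copy(),(0,0),(0,0),0);cv2.drawContours(v,[c],-1,(0,0,255),1);cv2.drawContours(v,[b.astype(int)],-1,(0,255,0),1)
cv2.imwrite("pics/m1.png",cv2.resize(v[140:330,340:580],None,fx=3,fy=3)[:,:,::-1])
E
```

```text
[ 17 141 247] [ 11 142 147] [  9 160 198] [ 17   7 249] [249 246 242] [ 17 141 246]
((471.825439453125, 215.5059814453125), (114.11091613769531, 137.2411651611328), 79.28687286376953) [[393.79474 172.20099]
 [528.64386 146.689  ]
 [549.85614 258.81097]
 [415.00702 284.32297]]
[[ 0.65592436 -0.04157934  0.095     ]
 [ 0.70128521 -0.26453469  0.095     ]
 [ 0.51577004 -0.29878895  0.095     ]
 [ 0.47065058 -0.07825009  0.095     ]] [np.float64(0.1888679881800271), np.float64(0.22752296215354587), np.float64(0.18865108462490396), np.float64(0.2251069849501428)]
```

View pics/m1.png

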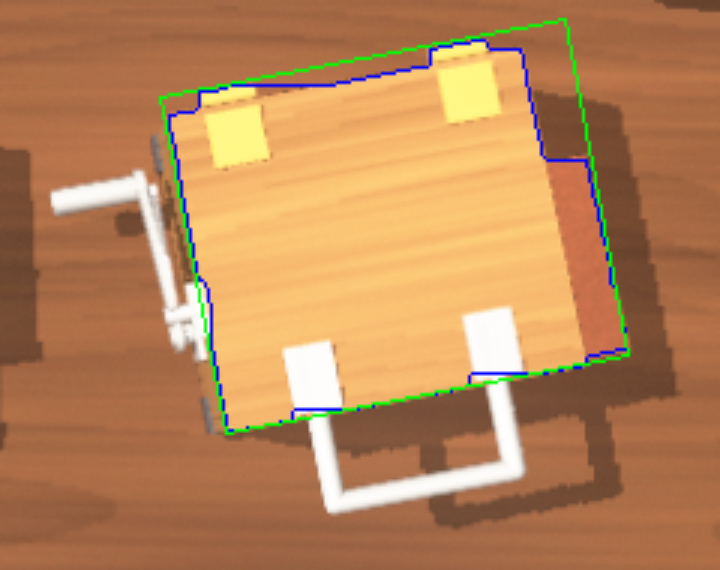

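Run:
```python
from h import *
s=manip.snapshot("top"); s2=manip.snapshot("side")
q=lambda a:[(340+x/3,140+y/3) for x,y in a]
P=plane(s,q([(227,433),(585,363),(521,50),(168,112)]),.095)[:,:2]
print(P,[np.linalg.norm(P[i]-P[i-1]) for i in range(4)])
H=plane(s,q([(335,500),(516,468)]),.090)[:,:2]
N=plane(s,q([(55,203),(140,183)]),.047)[:,:2]
print(H,N)
# rigid fit
src=np.array([(-90,100),(-90,-100),(90,-100),(90,100),(-138,47),(-138,-47),(58,170),(58,118)])/1000.
dst=np.r_[P,H,N]
A=src-src.mean(0);B=dst-dst.mean(0)
th=np.arctan2((A[:,0]*B[:,1]-A[:,1]*B[:,0]).sum(),(A*B).sum())
Rm=np.array([[np.cos(th),-np.sin(th)],[np.sin(th),np.cos(th)]]);t=dst.mean(0)-Rm@src.mean(0)
print("yaw",np.degrees(th),t,(src@Rm.T+t-dst)*1000)
W=lambda p:np.r_[Rm@p[:2]+t,p[2]]
pts=np.array([W(np.array(p)/1000.) for p in[(-90,100,95),(-90,-100,95),(90,-100,95),(90,100,95),(-138,50,90),(-138,-50,90),(58,170,47),(58,118,47),(-90,100,0),(90,100,0)]])
im=cv2.resize(s2["image"][120:260,260:420],None,fx=5,fy=5)
for p in proj(s2,pts): cv2.circle(im,tuple(((p-[260,120])*5+2).astype(int)),4,(0,255,0),-1)
cv2.imwrite("pics/m2.png",cv2.resize(im,(800,600))[:,:,::-1] if im.shape[1]>800 else im[:,:,::-1])
```

```text
[[ 0.47065055 -0.07933049]
 [ 0.51182858 -0.27442427]
 [ 0.68422115 -0.23966274]
 [ 0.64736773 -0.04530878]] [np.float64(0.17996232702186843), np.float64(0.19939210701149793), np.float64(0.17586234325155128), np.float64(0.19781717850223926)]
[[ 0.43475907 -0.13943834]
 [ 0.45381321 -0.23837299]] [[ 0.60196205  0.01575528]
 [ 0.61422576 -0.03344351]]
yaw 11.35783901108492 [ 0.57905154 -0.1606345 ] [[ 0.46991603 -0.98660562]
 [-1.32092057 -1.97609825]
 [ 2.76144991 -1.28916237]
 [ 0.22767936  0.44014933]
 [-0.26098007 -2.29375096]
 [-0.80314286  4.48175965]
 [ 0.47451841  1.70328629]
 [-1.54852021 -0.07957808]]
```

View pics/m2.png

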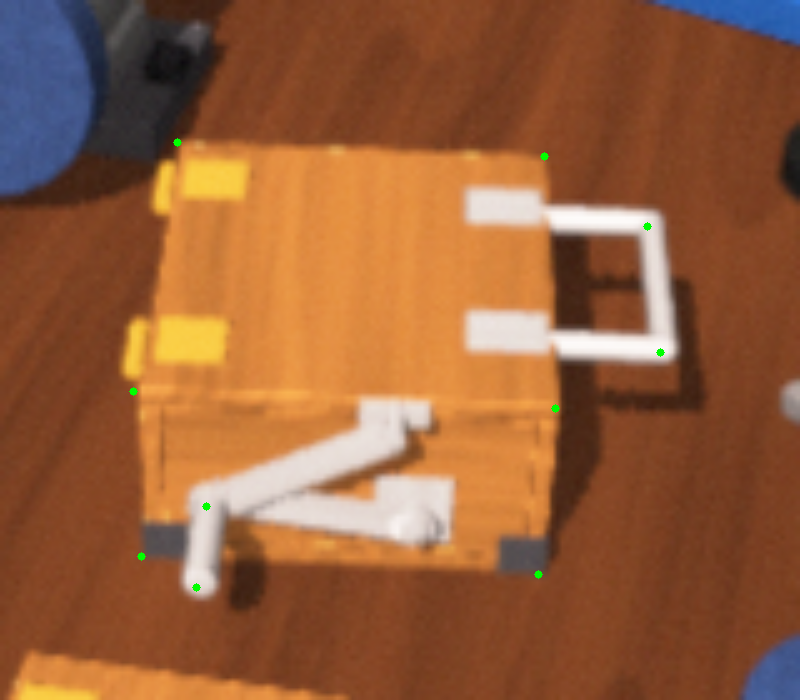

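```bash
cat >> h.py <<'E'
TH=np.radians(11.36);T=np.array([.579,-.1606])
RZ=R.from_euler('z',TH)
def W(p): # case mm -> world m
    return RZ.apply(np.array(p,float)/1000)+np.r_[T,0]
def C(p): return RZ.inv().apply(np.array(p)-np.r_[T,0])*1000
def rows(P0,Q0,targets):
    """targets: list of (pos, Rotation)"""
    R0=Q0
    for p,q in targets:
        d=R0.inv().apply(np.array(p)-P0)/.025; w=np.degrees((R0.inv()*q).as_rotvec())/5
        print(np.round(np.r_[d,w],2).tolist())
def interp(P0,Q0,P1,Q1,n):
    from scipy.spatial.transform import Slerp
    S=Slerp([0,1],R.concatenate([Q0,Q1]))
    return [(P0+(np.array(P1)-P0)*k/n,S(k/n)) for k in range(1,n+1)]
def down(yaw): # tool x down, tool y along horizontal direction yaw
    x=np.array([0,0,-1.]);y=np.array([np.cos(yaw),np.sin(yaw),0]);return R.from_matrix(np.c_[x,y,np.cross(x,y)])
E
python3 - <<'E'
from h import *
s=manip.sense();Q=R.from_quat(s["tool_rot"]);print(Q.as_matrix().round(3), np.degrees(np.arctan2(*Q.as_matrix()[1::-1,1])))
for yaw in(TH,TH+np.pi): print(np.degrees((Q.inv()*down(yaw)).as_rotvec()))
print(W((-138,0,90)),W((2,0,300)))
E
```

```text
[[-0.     0.26   0.966]
 [-0.001  0.966 -0.26 ]
 [-1.    -0.001 -0.   ]] 74.93994918409462
[6.35799376e+01 2.23826654e-02 5.83983108e-02]
[-1.16420044e+02 -6.62747804e-02  2.54015264e-02]
[ 0.44370357 -0.18778226  0.09      ] [ 0.58096082 -0.16020605  0.3       ]
```

Run:
```python
from h import *
s=manip.sense();Q=R.from_quat(s["tool_rot"]);p=s["tcp_pos"]
A=[.48,.2,.22];B=W((-138,0,90));B[2]=.15
a=interp(p,Q,A,down(TH+np.radians(25)),10)
rows(p,Q,a[:5]);print();rows(*a[4],a[5:]);print()
b=interp(np.array(A),a[-1][1],B,down(TH),10)
rows(np.array(A),a[-1][1],b[:5]);print();rows(*b[4],b[5:])
```

```text
[0.04, -1.23, 1.65, 0.77, 0.0, 0.0]
[0.09, -2.45, 3.29, 1.54, 0.0, 0.0]
[0.13, -3.68, 4.94, 2.31, 0.0, 0.0]
[0.18, -4.91, 6.59, 3.09, 0.0, 0.0]
[0.22, -6.14, 8.23, 3.86, 0.0, 0.01]

[0.04, -0.61, 1.96, 0.77, 0.0, 0.0]
[0.09, -1.23, 3.92, 1.54, 0.0, 0.0]
[0.13, -1.84, 5.88, 2.31, 0.0, 0.0]
[0.17, -2.46, 7.84, 3.09, 0.0, 0.0]
[0.22, -3.07, 9.8, 3.86, 0.0, 0.01]

[0.28, -1.04, 1.16, 0.5, 0.0, 0.0]
[0.56, -2.07, 2.33, 1.0, 0.0, 0.0]
[0.84, -3.11, 3.49, 1.5, -0.0, -0.0]
[1.12, -4.15, 4.65, 2.0, -0.0, -0.0]
[1.4, -5.18, 5.82, 2.5, 0.0, 0.0]

[0.28, -0.76, 1.36, 0.5, 0.0, -0.0]
[0.56, -1.52, 2.72, 1.0, -0.0, -0.0]
[0.84, -2.28, 4.08, 1.5, 0.0, 0.0]
[1.12, -3.04, 5.44, 2.0, 0.0, 0.0]
[1.4, -3.8, 6.8, 2.5, 0.0, -0.0]
```

Request:
carry_out([
  [[0.04, -1.23, 1.65, 0.77, 0, 0, 36], [0.09, -2.45, 3.29, 1.54, 0, 0, 36], [0.13, -3.68, 4.94, 2.31, 0, 0, 36], [0.18, -4.91, 6.59, 3.09, 0, 0, 36], [0.22, -6.14, 8.23, 3.86, 0, 0, 36]],
], force=20)

```text
t: 0.75
tcp_pos: [0.3178, 0.4056, 0.226]
tool_rot: [0.21, 0.675, -0.21, 0.675]
force: [1.0, 0.4, -0.5]
finger_gap: 0.422
```

Request:
carry_out([
  [[0.04, -0.61, 1.96, 0.77, 0, 0, 36], [0.09, -1.23, 3.92, 1.54, 0, 0, 36], [0.13, -1.84, 5.88, 2.31, 0, 0, 36], [0.17, -2.46, 7.84, 3.09, 0, 0, 36], [0.22, -3.07, 9.8, 3.86, 0, 0, 36]],
])

```text
t: 1.25
tcp_pos: [0.4727, 0.2091, 0.2207]
tool_rot: [0.32, 0.63, -0.32, 0.631]
force: [0.7, 0.4, 0.8]
finger_gap: 0.421
```

Request:
carry_out([
  [[0.28, -1.04, 1.16, 0.5, 0, 0, 36], [0.56, -2.07, 2.33, 1.0, 0, 0, 36], [0.84, -3.11, 3.49, 1.5, 0, 0, 36], [1.12, -4.15, 4.65, 2.0, 0, 0, 36], [1.4, -5.18, 5.82, 2.5, 0, 0, 36]],
])

```text
t: 1.75
tcp_pos: [0.4534, 0.0154, 0.1855]
tool_rot: [0.386, 0.592, -0.386, 0.592]
force: [1.1, 0.2, -0.0]
finger_gap: 0.422
```

Request:
carry_out([
  [[0.28, -0.76, 1.36, 0.5, 0, 0, 36], [0.56, -1.52, 2.72, 1.0, 0, 0, 36], [0.84, -2.28, 4.08, 1.5, 0, 0, 36], [1.12, -3.04, 5.44, 2.0, 0, 0, 36], [1.4, -3.8, 6.8, 2.5, 0, 0, 36]],
])

```text
t: 2.25
tcp_pos: [0.4352, -0.1787, 0.1504]
tool_rot: [0.449, 0.546, -0.449, 0.547]
force: [0.4, 0.1, -1.2]
finger_gap: 0.417
```

Run:
```python
from h import *
s=manip.snapshot("top"); im=s["image"]
cv2.imwrite("pics/t1.png",cv2.resize(im[140:340,320:580],None,fx=3,fy=3)[:,:,::-1])
st=manip.sense();print(st["tcp_pos"],C(st["tcp_pos"]),st["q"])
Q=R.from_quat(st["tool_rot"]);print((Q.inv()*down(TH)).as_rotvec())
s=manip.snapshot("side");cv2.imwrite("pics/s1.png",cv2.resize(s["image"][60:320,240:580],None,fx=2,fy=2)[:,:,::-1])
```

```text
[ 0.43633712 -0.18476441  0.14989591] [-144.6276945     4.40972284  149.89590628] [-0.63530395  0.45632921  1.88870808 -0.00370992  0.7916021  -0.82463998]
[-0.00633291  0.00543964 -0.00139514]
```

View pics/t1.png

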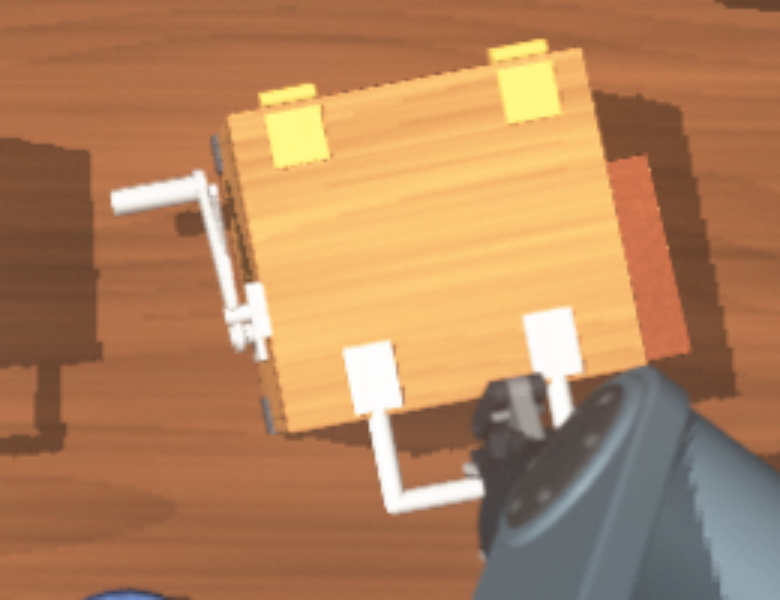

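View pics/s1.png

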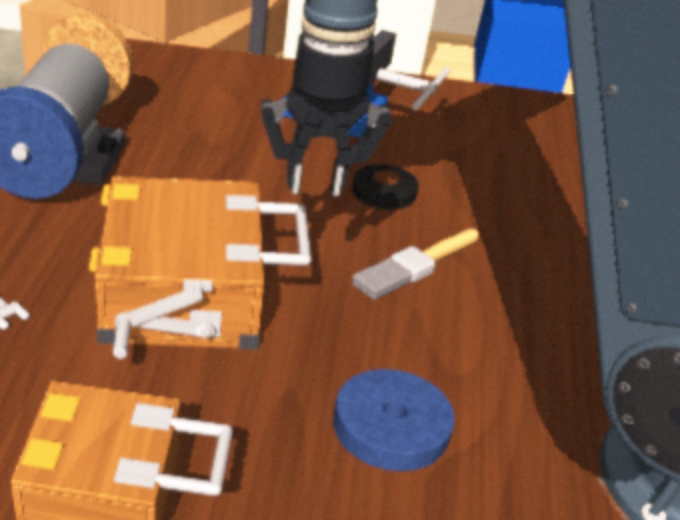

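The gripper hangs over the bar, with the bar seen at about (470,488) in the top crop and about 45 mm of clearance below. I'll let it settle first.

Request:
carry_out([
  [[0.4, 0, 0, 0, 0, 0, 36], [0.8, 0, 0, 0, 0, 0, 36], [1, 0, 0, 0, 0, 0, 36], [1, 0, 0, 0, 0, 0, 36], [1, 0, 0, 0, 0, 0, 36]],
])

```text
t: 2.85
tcp_pos: [0.4355, -0.176, 0.1254]
tool_rot: [0.448, 0.548, -0.448, 0.547]
force: [-0.3, 1.3, 1.0]
finger_gap: 0.429
```

Run:
```python
from h import *
st=manip.sense();print(st["tcp_pos"],C(st["tcp_pos"]))
```

```text
[ 0.43546943 -0.17602373  0.12541967] [-143.75670605   13.1500785   125.41967258]
```

Request:
carry_out([
  [[0, 0.23, 0.5, 0, 0, 0, 36], [0.5, 0.23, 0.5, 0, 0, 0, 36], [1.2, 0.23, 0.5, 0, 0, 0, 36], [1.2, 0.23, 0.5, 0, 0, 0, 36], [1.2, 0.23, 0.5, 0, 0, 0, 36]],
])

```text
t: 3.35
tcp_pos: [0.4441, -0.1886, 0.0958]
tool_rot: [0.448, 0.547, -0.448, 0.547]
force: [-0.3, -0.1, -0.2]
finger_gap: 0.422
```

Run:
```python
from h import *
st=manip.sense();print(st["tcp_pos"],C(st["tcp_pos"]),st["force"])
s=manip.snapshot("side");cv2.imwrite("pics/s2.png",cv2.resize(s["image"][120:250,280:440],None,fx=4,fy=4)[:,:,::-1])
```

```text
[ 0.44410276 -0.18862853  0.0958174 ] [-137.7753172    -0.90831422   95.81740037] [-0.25204806 -0.0982552  -0.24866171]
```

View pics/s2.png

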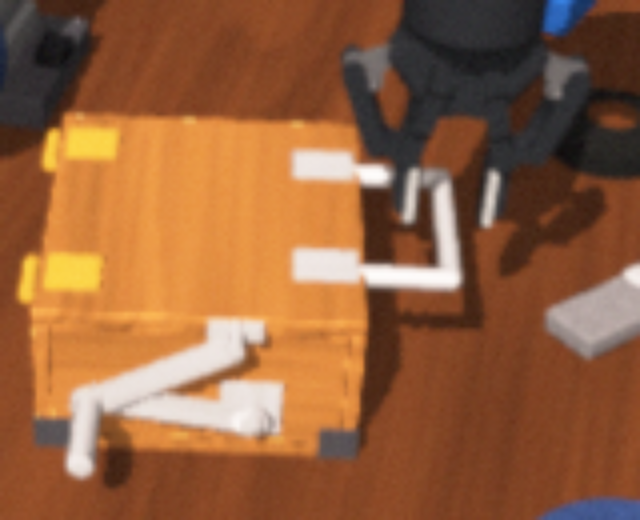

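The side crop shows the fingers straddling the bar: the bar is at (445,215), with the fingers at (408,195) and (490,198). Next I go down 26 mm and close.

Request:
carry_out([
  [[0.5, 0, 0, 0, 0, 0, 36], [1, 0, 0, 0, 0, 0, 36], [1, 0, 0, 0, 0, 0, 36], [1, 0, 0, 0, 0, 0, 0], [1, 0, 0, 0, 0, 0, 0]],
], force=20)

```text
t: 3.9
tcp_pos: [0.4433, -0.1886, 0.0714]
tool_rot: [0.447, 0.547, -0.448, 0.547]
force: [-1.6, -1.1, 1.1]
finger_gap: 0.128
```

Request:
carry_out([
  [[0, 0, 0, 0, 0, 0, 0], [0, 0, 0, 0, 0, 0, 0], [0, 0, 0, 0, 0, 0, 0], [0, 0, 0, 0, 0, 0, 0], [0, 0, 0, 0, 0, 0, 0]],
])

```text
t: 4.4
tcp_pos: [0.4433, -0.1886, 0.0714]
tool_rot: [0.448, 0.547, -0.448, 0.547]
force: [-4.9, -3.6, 6.2]
finger_gap: 0.129
```

Run:
```python
from h import *
st=manip.sense();print(st["tcp_pos"],C(st["tcp_pos"]),st["force"],st["finger_gap"])
Q=R.from_quat(st["tool_rot"])
p=st["tcp_pos"];c0=C(p)
# arc: keep offset from ideal
off=c0-np.array([-138,0,90])
tg=[]
for a in np.linspace(0,68.5,26)[1:]:
    a=np.radians(a); tg.append((W(np.array([90-228*np.cos(a),0,90+228*np.sin(a)])+off),Q))
P0=p
for i in range(0,25,5):
    rows(P0,Q,tg[i:i+5]);P0=tg[i+4][0];print()
```

```text
[ 0.44331432 -0.18855343  0.07138781] [-138.5335221    -0.67938483   71.38781413] [-4.86740167 -3.56771966  6.1585659 ] 0.12891047789862797
[-0.44, 0.01, 0.0, 0.0, 0.0, 0.0]
[-0.87, 0.04, 0.0, 0.0, 0.0, 0.0]
[-1.3, 0.09, 0.0, 0.0, 0.0, 0.0]
[-1.73, 0.17, 0.0, 0.0, 0.0, 0.0]
[-2.16, 0.26, 0.0, 0.0, 0.0, 0.0]

[-0.42, 0.11, 0.0, 0.0, 0.0, 0.0]
[-0.84, 0.25, 0.0, 0.0, 0.0, 0.0]
[-1.24, 0.4, 0.0, 0.0, 0.0, 0.0]
[-1.65, 0.57, 0.0, 0.0, 0.0, 0.0]
[-2.04, 0.76, 0.0, 0.0, 0.0, 0.0]

[-0.38, 0.21, 0.0, 0.0, 0.0, 0.0]
[-0.75, 0.44, 0.0, 0.0, 0.0, 0.0]
[-1.11, 0.68, 0.0, 0.0, 0.0, 0.0]
[-1.46, 0.95, 0.0, 0.0, 0.0, 0.0]
[-1.8, 1.22, 0.0, 0.0, 0.0, 0.0]

[-0.32, 0.29, 0.0, 0.0, 0.0, 0.0]
[-0.63, 0.6, 0.0, 0.0, 0.0, 0.0]
[-0.92, 0.93, 0.0, 0.0, 0.0, 0.0]
[-1.2, 1.26, 0.0, 0.0, 0.0, 0.0]
[-1.46, 1.62, 0.0, 0.0, 0.0, 0.0]

[-0.24, 0.36, 0.0, 0.0, 0.0, 0.0]
[-0.47, 0.74, 0.0, 0.0, 0.0, 0.0]
[-0.68, 1.12, 0.0, 0.0, 0.0, 0.0]
[-0.86, 1.51, 0.0, 0.0, 0.0, 0.0]
[-1.03, 1.91, 0.0, 0.0, 0.0, 0.0]
```

Request:
carry_out([
  [[-0.44, 0.01, 0, 0, 0, 0, 0], [-0.87, 0.04, 0, 0, 0, 0, 0], [-1.3, 0.09, 0, 0, 0, 0, 0], [-1.73, 0.17, 0, 0, 0, 0, 0], [-2.16, 0.26, 0, 0, 0, 0, 0]],
], force=25)

```text
t: 4.9
tcp_pos: [0.4492, -0.1873, 0.1253]
tool_rot: [0.447, 0.547, -0.448, 0.547]
force: [-3.3, -4.4, -2.5]
finger_gap: 0.128
```

Run:
```python
from h import *
st=manip.sense();print(C(st["tcp_pos"]),st["force"],st["finger_gap"])
s=manip.snapshot("side");cv2.imwrite("pics/s3.png",cv2.resize(s["image"][100:250,260:440],None,fx=4,fy=4)[:,:,::-1])
```

```text
[-132.4931431    -0.59249275  125.31093573] [-3.31760006 -4.43564094 -2.51497225] 0.12787197241578396
```

View pics/s3.png

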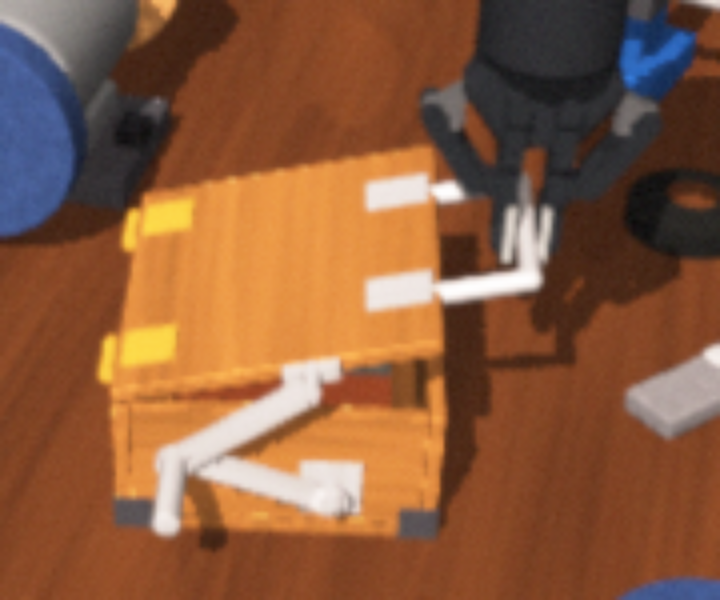

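The lid follows the bar: it is held at (525,240) in the crop and the lid is about 14° open. I'll continue along the arc.

Request:
carry_out([
  [[-0.42, 0.11, 0, 0, 0, 0, 0], [-0.84, 0.25, 0, 0, 0, 0, 0], [-1.24, 0.4, 0, 0, 0, 0, 0], [-1.65, 0.57, 0, 0, 0, 0, 0], [-2.04, 0.76, 0, 0, 0, 0, 0]],
])

```text
t: 5.45
tcp_pos: [0.467, -0.1837, 0.1764]
tool_rot: [0.447, 0.548, -0.449, 0.547]
force: [-5.2, -5.0, 0.4]
finger_gap: 0.128
```

Request:
carry_out([
  [[-0.38, 0.21, 0, 0, 0, 0, 0], [-0.75, 0.44, 0, 0, 0, 0, 0], [-1.11, 0.68, 0, 0, 0, 0, 0], [-1.46, 0.95, 0, 0, 0, 0, 0], [-1.8, 1.22, 0, 0, 0, 0, 0]],
])

```text
t: 5.95
tcp_pos: [0.4954, -0.1778, 0.2217]
tool_rot: [0.445, 0.549, -0.45, 0.546]
force: [-8.3, -4.8, 4.2]
finger_gap: 0.124
```

Run:
```python
from h import *
st=manip.sense();c=C(st["tcp_pos"])+[.5,.7,19];print(c,st["force"],st["finger_gap"],np.hypot(c[0]-90,c[2]-90),np.degrees(np.arctan2(c[2]-90,90-c[0])))
s=manip.snapshot("side");cv2.imwrite("pics/s4.png",cv2.resize(s["image"][60:250,240:440],None,fx=3,fy=3)[:,:,::-1])
```

```text
[-84.89268173   0.29116167 240.69851791] [-8.3069653  -4.83953467  4.15626545] 0.12350623778620189 230.86249895207212 40.75025233363869
```

View pics/s4.png

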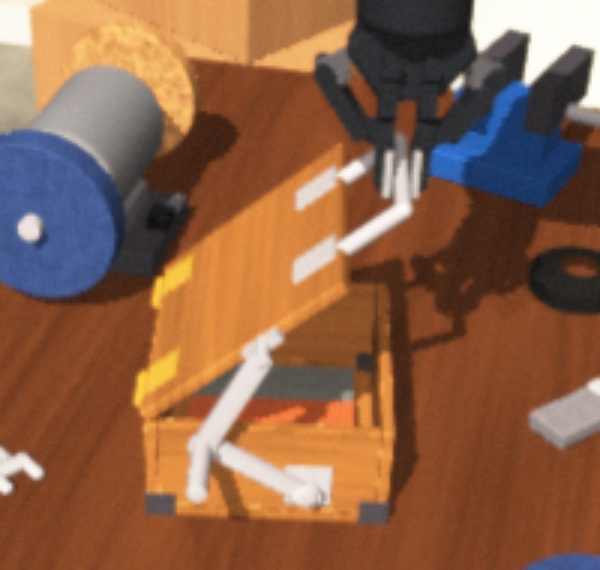

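Request:
carry_out([
  [[-0.32, 0.32, 0, 0, 0, 0, 0], [-0.63, 0.65, 0, 0, 0, 0, 0], [-0.92, 1.0, 0, 0, 0, 0, 0], [-1.18, 1.34, 0, 0, 0, 0, 0], [-1.44, 1.7, 0, 0, 0, 0, 0]],
])

```text
t: 6.5
tcp_pos: [0.5354, -0.1697, 0.2597]
tool_rot: [0.445, 0.549, -0.451, 0.545]
force: [-14.0, -3.9, 17.3]
finger_gap: 0.123
```

Run:
```python
from h import *
st=manip.sense();c=C(st["tcp_pos"])+[.5,.7,19];print(c,st["force"],st["finger_gap"],np.hypot(c[0]-90,c[2]-90),np.degrees(np.arctan2(c[2]-90,90-c[0])))
a0=np.arctan2(c[2]-90,90-c[0])
for a in np.linspace(np.degrees(a0),67.5,6)[1:]:
  a=np.radians(a);print((90-228*np.cos(a)-c[0])/25,(90+228*np.sin(a)-c[2])/25)
```

```text
[-44.08907036   0.36712538 278.74841756] [-13.99840421  -3.88352124  17.32107167] 0.12302158775215725 231.5293586575719 54.609571079340206
0.4215325843005826 0.11496624586765393
0.7713089338812705 0.3295051749411437
1.1303814110893495 0.5280937016128724
1.4980231433122526 0.7103298219132558
1.8734899111420662 0.875844634148973
```

Request:
carry_out([
  [[-0.32, 0.36, 0, 0, 0, 0, 0], [-0.55, 0.74, 0, 0, 0, 0, 0], [-0.77, 1.12, 0, 0, 0, 0, 0], [-0.95, 1.5, 0, 0, 0, 0, 0], [-1.1, 1.9, 0, 0, 0, 0, 0]],
])

```text
t: 7.0
tcp_pos: [0.5864, -0.1593, 0.2869]
tool_rot: [0.448, 0.547, -0.448, 0.547]
force: [-2.4, -1.6, 9.2]
finger_gap: 0.129
```

Run:
```python
from h import *
st=manip.sense();c=C(st["tcp_pos"])+[.5,.7,19];print(c,st["force"],st["finger_gap"],np.hypot(c[0]-90,c[2]-90),np.degrees(np.arctan2(c[2]-90,90-c[0])))
s=manip.snapshot("side");cv2.imwrite("pics/s5.png",cv2.resize(s["image"][60:250,240:440],None,fx=3,fy=3)[:,:,::-1])
```

```text
[  8.050357     0.47497285 305.88014867] [-2.43991429 -1.5621584   9.23689716] 0.1291007339610666 230.911200631711 69.21288122144486
```

View pics/s5.png

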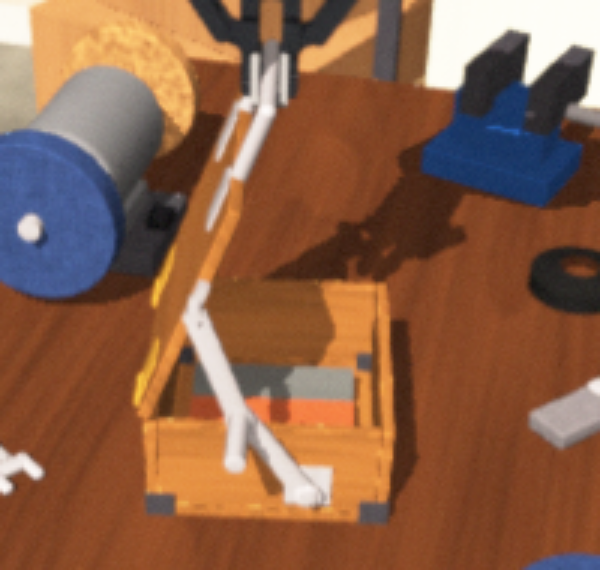

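The lid is at about 69°, with the brace nearly straight: its knee is at (238,415) in the crop. I'll release now.

Request:
carry_out([
  [[0, 0, 0, 0, 0, 0, 36], [0, 0, 0, 0, 0, 0, 36], [0, 0, 0, 0, 0, 0, 36], [-0.5, 0, 0, 0, 0, 0, 36], [-1, 0, 0, 0, 0, 0, 36]],
])

```text
t: 7.55
tcp_pos: [0.5865, -0.1593, 0.3097]
tool_rot: [0.448, 0.547, -0.448, 0.547]
force: [-0.3, -0.6, -0.2]
finger_gap: 0.423
```

Request:
carry_out([
  [[-0.7, 0, 0, 0, 0, 0, 36], [-1.4, 0, 0, 0, 0, 0, 36], [-2, 0, 0, 0, 0, 0, 36], [-2, 0, 0, 0, 0, 0, 36], [-2, 0, 0, 0, 0, 0, 36]],
])

```text
t: 8.05
tcp_pos: [0.5868, -0.1594, 0.3599]
tool_rot: [0.448, 0.546, -0.448, 0.547]
force: [-0.6, 0.8, -0.3]
finger_gap: 0.423
```

Run:
```python
from h import *
st=manip.sense();print(st["tcp_pos"],C(st["tcp_pos"]),st["force"],st["finger_gap"],st["q"])
s=manip.snapshot("side");cv2.imwrite("pics/s6.png",cv2.resize(s["image"][40:250,240:440],None,fx=3.5,fy=3.5)[:550,:,::-1] if 0 else cv2.resize(s["image"][60:250,240:440],None,fx=3,fy=3)[:,:,::-1])
s=manip.snapshot("top");cv2.imwrite("pics/t6.png",s["image"][:,:,::-1])
```

```text
[ 0.58677841 -0.15942251  0.3598702 ] [  7.85795923  -0.37772006 359.87020337] [-0.64126309  0.81001074 -0.30749515] 0.4228194211115809 [-4.48897924e-01  3.88714443e-01  1.30633081e+00  6.13524307e-05
  1.44507306e+00 -6.46795921e-01]
```

View pics/s6.png

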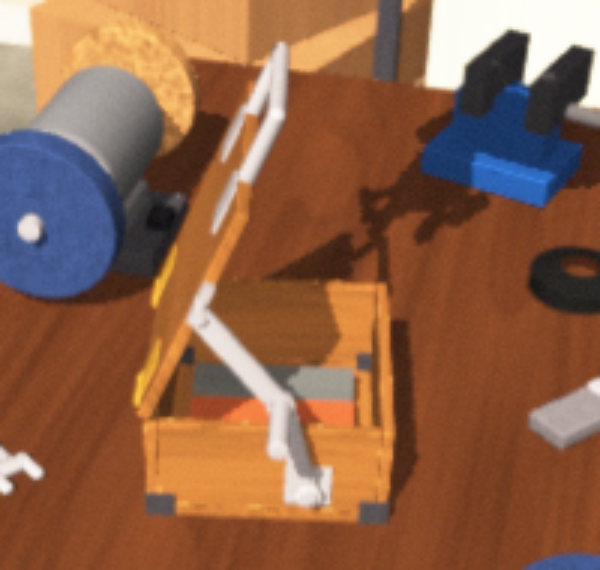

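View pics/t6.png

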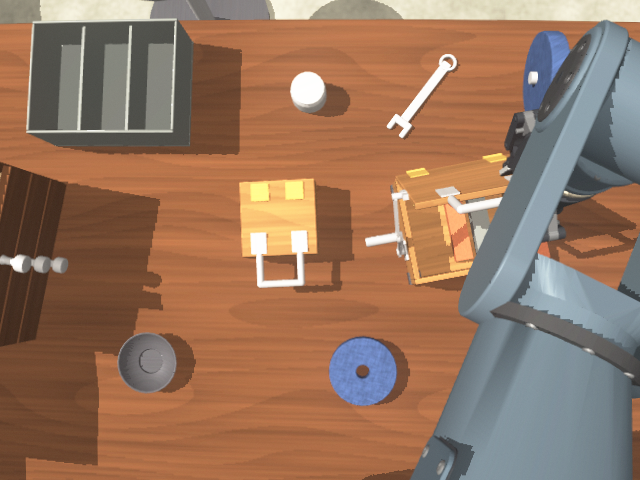

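The brace is locked: in the side crop the knee is in front of straight at (280,405), the lid is standing, and the gripper is clear above it. Before planning the push I'll check the arm's shape in the full side view and measure the knob.

Run:
```python
from h import *
s=manip.snapshot("side");im=s["image"].copy()
for n,p in dict(k0=(-8,118,121),k1=(-8,170,121),h0=(2,50,300),h1=(2,-50,300)).items():
    u=proj(s,[W(p)])[0];cv2.circle(im,tuple(u.astype(int)),2,(0,255,0),-1);print(n,u)
cv2.imwrite("pics/s7.png",cv2.resize(im,(800,600))[:,:,::-1])
t=manip.snapshot("top")
g=cv2.resize(t["image"][160:300,340:480],None,fx=4,fy=4)
for p in((-8,118,121),(-8,170,121)):
    u=proj(t,[W(p)])[0];cv2.circle(g,tuple(((u-[340,160])*4+2).astype(int)),3,(0,255,0),-1);print(u)
cv2.imwrite("pics/t7.png",g[:,:,::-1])
```

```text
k0 [332.27230355 195.10023069]
k1 [331.37849726 211.05689927]
h0 [330.80398767  99.06537332]
h1 [332.53957264  77.54205665]
[397.5121471  236.00641139]
[365.59282213 241.94663396]
```

View pics/s7.png

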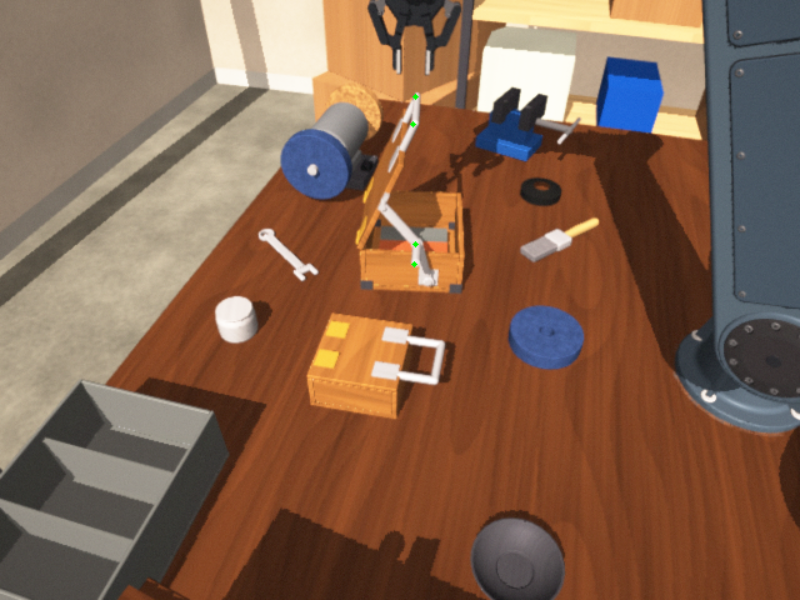

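View pics/t7.png

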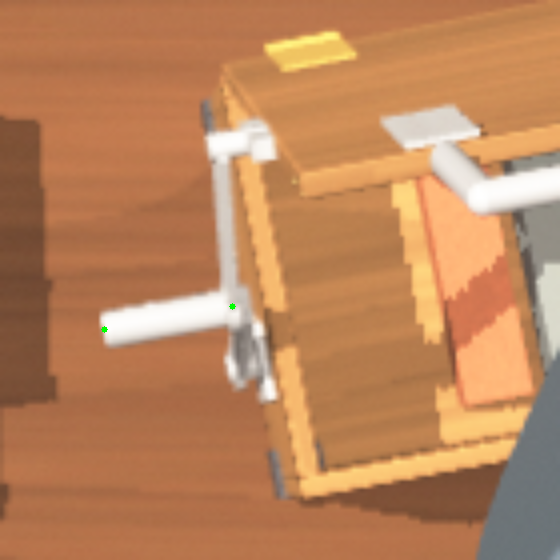

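Predicted pin ends (green dots) match the pin within about 1-2 mm in both views, so the frame is good. I'll push the pin with shut fingers, the tool tilted 30° outward (+y), following the circle about the lower pivot.

```bash
cat >> h.py <<'E'
def tilt(deg): return RZ*R.from_euler('x',-deg,degrees=True)*RZ.inv()*down(TH)
E
python3 - <<'E'
from h import *
st=manip.sense();p=st["tcp_pos"];Q=R.from_quat(st["tool_rot"])
T30=tilt(30);print(RZ.inv().apply(T30.as_matrix()[:,0]),RZ.inv().apply(T30.as_matrix()[:,1]))
A=W((-42,150,355));B=W((-42,139.5,106))
a=interp(p,Q,A,T30,5);rows(p,Q,a);print()
b=interp(A,T30,B,T30,5);rows(A,T30,b)
E
```

```text
[ 7.92247970e-17 -5.00000000e-01 -8.66025404e-01] [1.00000000e+00 1.44206185e-17 5.55111512e-17]
[0.03, -0.4, -1.2, 0.0, -1.2, 0.0]
[0.05, -0.79, -2.4, 0.0, -2.41, 0.01]
[0.08, -1.19, -3.6, 0.0, -3.61, 0.01]
[0.11, -1.58, -4.8, 0.0, -4.81, 0.02]
[0.14, -1.98, -6.0, 0.0, -6.01, 0.02]

[1.77, -0.0, -0.92, 0.0, 0.0, 0.0]
[3.53, -0.0, -1.85, 0.0, 0.0, 0.0]
[5.3, -0.0, -2.77, 0.0, 0.0, 0.0]
[7.07, -0.0, -3.69, 0.0, 0.0, 0.0]
[8.84, -0.0, -4.62, 0.0, 0.0, 0.0]
```

Request:
carry_out([
  [[0.03, -0.4, -1.2, 0, -1.2, 0, 0], [0.05, -0.8, -2.4, 0, -2.4, 0, 0], [0.08, -1.2, -3.6, 0, -3.6, 0, 0], [0.11, -1.6, -4.8, 0, -4.8, 0, 0], [0.14, -2, -6, 0, -6, 0, 0]],
])

```text
t: 8.75
tcp_pos: [0.5073, -0.0212, 0.3557]
tool_rot: [0.316, 0.385, -0.549, 0.671]
force: [0.2, 0.4, -0.7]
finger_gap: 0.003
```

Request:
carry_out([
  [[0, 0, 0, 0, 0, 0, 0], [0, 0, 0, 0, 0, 0, 0], [0, 0, 0, 0, 0, 0, 0], [0, 0, 0, 0, 0, 0, 0], [0, 0, 0, 0, 0, 0, 0]],
])

```text
t: 9.25
tcp_pos: [0.5086, -0.0237, 0.3557]
tool_rot: [0.318, 0.386, -0.55, 0.669]
force: [0.0, -0.6, -0.2]
finger_gap: 0.001
```

Run:
```python
from h import *
st=manip.sense();p=st["tcp_pos"];Q=R.from_quat(st["tool_rot"])
print(C(p),st["q"],st["force"])
T30=tilt(30);B=W((-42,139.5,106))
b=interp(p,Q,B,T30,6);rows(p,Q,b)
s=manip.snapshot("side");cv2.imwrite("pics/s8.png",s["image"][:,:,::-1])
s=manip.snapshot("top");cv2.imwrite("pics/t8.png",s["image"][:,:,::-1])
```

```text
[-42.0178461  148.09697956 355.72145162] [ 0.0224721   0.25119423  1.63822698 -0.55430155  1.20983162  0.01672515] [ 0.02399287 -0.62064791 -0.24033353]
[1.47, -0.0, -0.78, -0.01, -0.0, 0.0]
[2.94, -0.0, -1.57, -0.01, -0.0, 0.0]
[4.41, -0.0, -2.35, -0.02, -0.0, 0.01]
[5.88, -0.0, -3.13, -0.02, -0.0, 0.01]
[7.35, -0.0, -3.91, -0.03, -0.0, 0.01]
[8.82, -0.0, -4.7, -0.04, -0.0, 0.01]
```

View pics/s8.png

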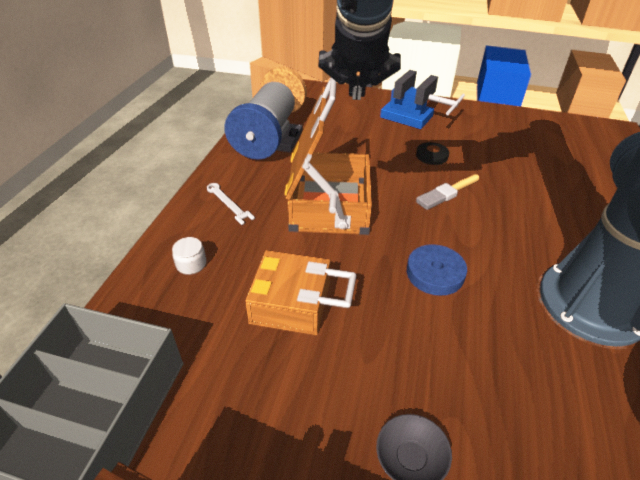

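View pics/t8.png

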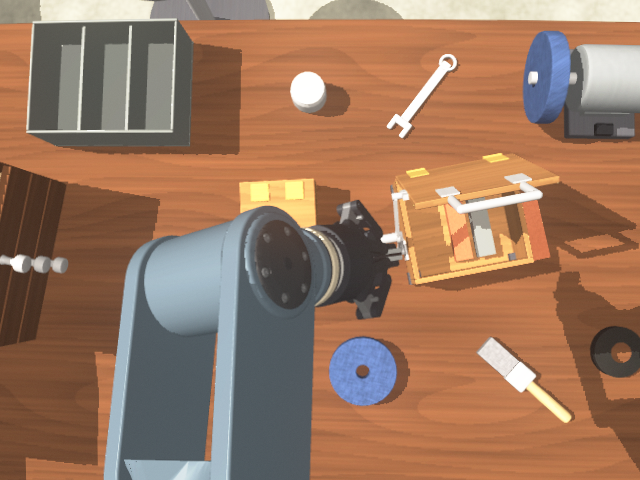

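The side view shows the lid standing with nothing on it and the gripper at (360,70). The top view shows the wrist on the +y side, clear of the lid. Next I descend beside the pin.

Request:
carry_out([
  [[1.5, 0, -0.8, 0, 0, 0, 0], [3, 0, -1.6, 0, 0, 0, 0], [4.4, 0, -2.35, 0, 0, 0, 0], [5.9, 0, -3.15, 0, 0, 0, 0], [7.4, 0, -3.9, 0, 0, 0, 0]],
])

```text
t: 9.85
tcp_pos: [0.5103, -0.0306, 0.1454]
tool_rot: [0.318, 0.386, -0.549, 0.67]
force: [0.5, -0.1, -0.4]
finger_gap: -0.0
```

Request:
carry_out([
  [[0.7, 0, -0.4, 0, 0, 0, 0], [1.4, 0, -0.8, 0, 0, 0, 0], [1.4, 0, -0.8, 0, 0, 0, 0], [1.4, 0, -0.8, 0, 0, 0, 0], [1.4, 0, -0.8, 0, 0, 0, 0]],
])

```text
t: 10.35
tcp_pos: [0.5107, -0.0305, 0.1075]
tool_rot: [0.318, 0.386, -0.549, 0.67]
force: [-0.3, 0.7, 0.1]
finger_gap: -0.001
```

Run:
```python
from h import *
st=manip.sense();p=st["tcp_pos"];Q=R.from_quat(st["tool_rot"])
print(C(p),st["q"],st["force"])
s=manip.snapshot("side");cv2.imwrite("pics/s9.png",cv2.resize(s["image"][60:300,240:500],None,fx=2.5,fy=2.5)[:,:,::-1])
s=manip.snapshot("top");cv2.imwrite("pics/t9.png",cv2.resize(s["image"][140:300,300:560],None,fx=3,fy=3)[:,:,::-1])
off=C(p)
T30=tilt(30)
# contact at finger centre x ~ -8-7.5-12
tg=[]
pin0=75.6
for d in (-12,0,10,20,30,40,50,60,70,75): # arc along pin
    if d<=0: c=np.array([-42+ (d+14.0) if d<0 else -27.5,139.5,106])
    else:
        a=np.radians(pin0)-d/89.
        c=np.array([-30+89*np.cos(a)-19.5,139.5,35+89*np.sin(a)-15])
    tg.append((W(c),T30));print(d,c.round(1))
rows(p,Q,tg[:5]);print();rows(*tg[4],tg[5:])
```

```text
[-41.33762172 141.04226087 107.45969675] [ 0.00839437  0.6303572   1.88964968 -0.85632676  0.70792822  0.5016908 ] [-0.3232724   0.72748271  0.13257697]
-12 [-40.  139.5 106. ]
0 [-27.5 139.5 106. ]
10 [-17.8 139.5 103.2]
20 [ -8.7 139.5  99.1]
30 [-1.000e-01  1.395e+02  9.400e+01]
40 [  7.9 139.5  88. ]
50 [ 15.2 139.5  81.2]
60 [ 21.6 139.5  73.5]
70 [ 27.2 139.5  65.2]
75 [ 29.6 139.5  60.8]
[0.08, 0.05, 0.02, -0.02, 0.01, -0.02]
[0.08, 0.55, 0.02, -0.02, 0.01, -0.02]
[0.18, 0.94, -0.03, -0.02, 0.01, -0.02]
[0.32, 1.3, -0.12, -0.02, 0.01, -0.02]
[0.5, 1.65, -0.22, -0.02, 0.01, -0.02]

[0.21, 0.32, -0.12, 0.0, 0.0, 0.0]
[0.45, 0.61, -0.26, 0.0, 0.0, 0.0]
[0.71, 0.87, -0.41, 0.0, 0.0, 0.0]
[1.0, 1.09, -0.58, 0.0, 0.0, 0.0]
[1.15, 1.19, -0.66, 0.0, 0.0, 0.0]
```

View pics/s9.png

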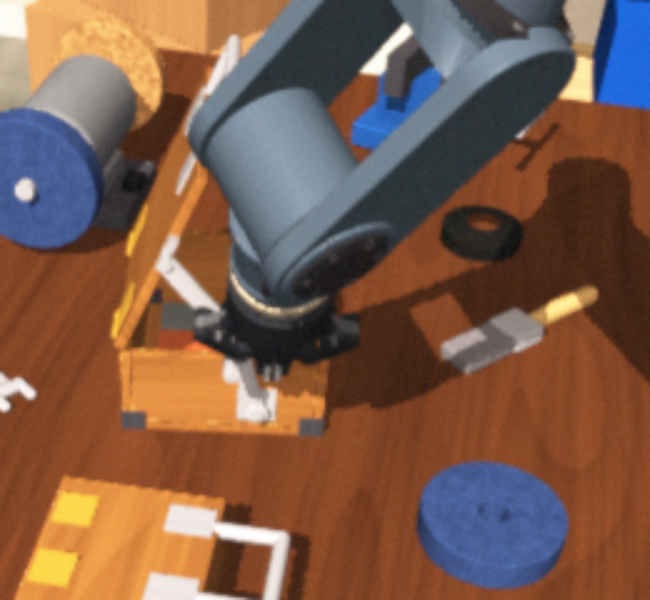

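View pics/t9.png

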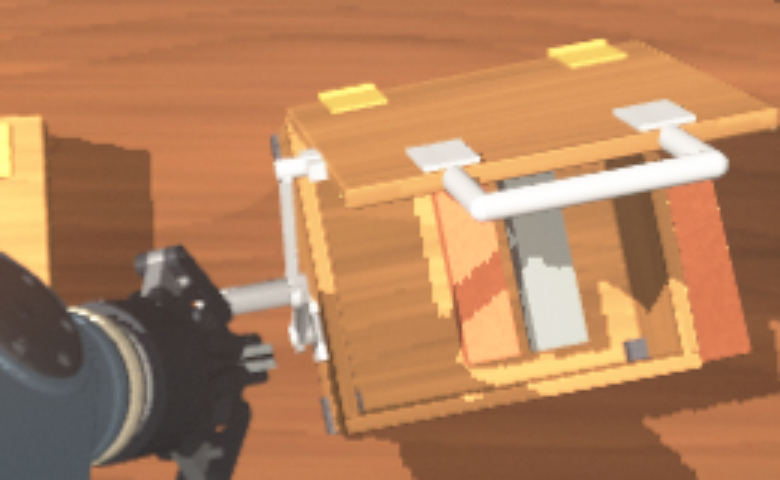

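Top crop: the pin spans (225,297)-(300,285), and the fingertips at (265,352) are in front of it, touching nothing. I push now.

Request:
carry_out([
  [[0.08, 0.3, 0.02, 0, 0, 0, 0], [0.08, 0.55, 0.02, 0, 0, 0, 0], [0.18, 0.94, -0.03, 0, 0, 0, 0], [0.32, 1.3, -0.12, 0, 0, 0, 0], [0.5, 1.65, -0.22, 0, 0, 0, 0]],
])

```text
t: 10.95
tcp_pos: [0.5499, -0.0235, 0.0918]
tool_rot: [0.316, 0.387, -0.55, 0.669]
force: [-4.3, -1.1, -3.2]
finger_gap: 0.001
```

Run:
```python
from h import *
st=manip.sense();p=st["tcp_pos"]
print(C(p),st["q"],st["force"])
s=manip.snapshot("side");cv2.imwrite("pics/s10.png",cv2.resize(s["image"][60:300,240:500],None,fx=2.5,fy=2.5)[:,:,::-1])
s=manip.snapshot("top");cv2.imwrite("pics/t10.png",cv2.resize(s["image"][140:300,300:560],None,fx=3,fy=3)[:,:,::-1])
```

```text
[ -1.48501957 140.0960951   91.76917116] [ 0.02106355  0.68902898  1.79189014 -0.81470765  0.74357724  0.46056143] [-4.30193261 -1.05223602 -3.20094216]
```

View pics/s10.png

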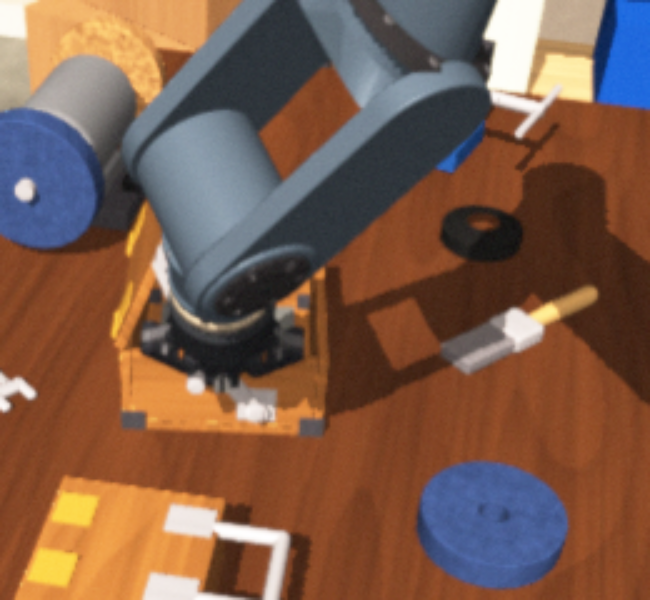

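View pics/t10.png

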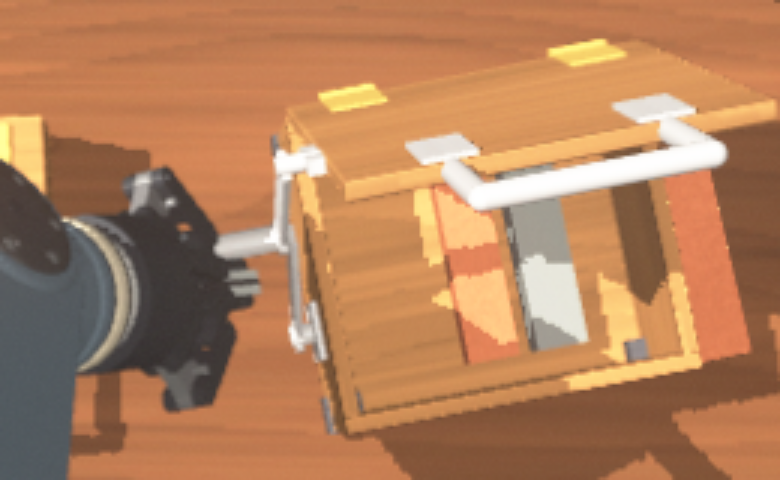

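The pin (222,245)-(285,235) in the top crop has moved back with the finger, and the push force is about 4 N. I'll continue.

Request:
carry_out([
  [[0.21, 0.32, -0.12, 0, 0, 0, 0], [0.45, 0.61, -0.26, 0, 0, 0, 0], [0.71, 0.87, -0.41, 0, 0, 0, 0], [0.9, 1.1, -0.54, 0, 0, 0, 0], [1.0, 1.3, -0.6, 0, 0, 0, 0]],
])

```text
t: 11.55
tcp_pos: [0.5748, -0.0184, 0.0606]
tool_rot: [0.313, 0.39, -0.554, 0.665]
force: [-13.6, -6.2, -8.4]
finger_gap: 0.002
```

Run:
```python
from h import *
st=manip.sense();p=st["tcp_pos"]
print(C(p),st["q"],st["force"])
s=manip.snapshot("side");cv2.imwrite("pics/s11.png",cv2.resize(s["image"][60:300,240:500],None,fx=2.5,fy=2.5)[:,:,::-1])
s=manip.snapshot("top");cv2.imwrite("pics/t11.png",cv2.resize(s["image"][140:300,300:560],None,fx=3,fy=3)[:,:,::-1])
```

```text
[ 23.84336555 140.23200379  60.59398623] [ 0.0310149   0.76580145  1.72384256 -0.80904522  0.75564712  0.46735063] [-13.6102442   -6.1607115   -8.37962382]
```

View pics/t11.png

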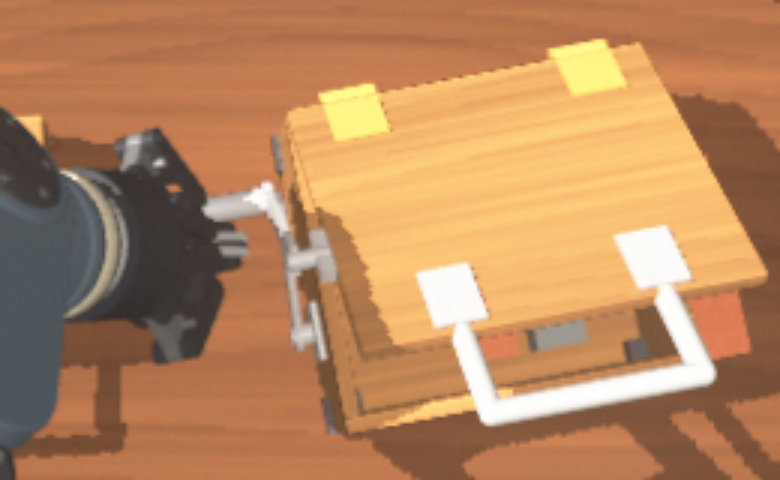

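View pics/s11.png

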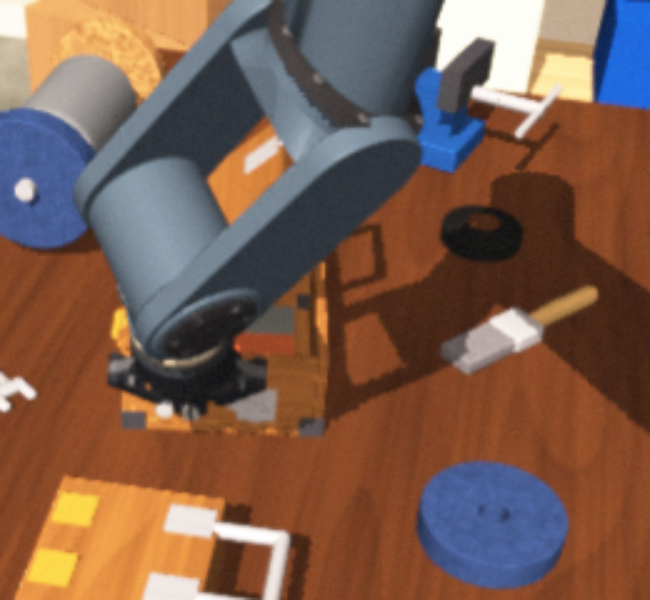

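The brace is folding: the lid is down to about 35° and the pin at (240,205) leans on the finger linkage with about 14 N. I'll back off along −x so it can fall clear.

Request:
carry_out([
  [[0, -0.3, 0, 0, 0, 0, 0], [0, -0.5, 0, 0, 0, 0, 0], [0, -0.5, 0, 0, 0, 0, 0], [0, -0.5, 0, 0, 0, 0, 0], [0, -0.5, 0, 0, 0, 0, 0]],
])

```text
t: 12.15
tcp_pos: [0.5714, -0.0189, 0.0643]
tool_rot: [0.318, 0.386, -0.548, 0.671]
force: [-0.2, 0.8, 0.3]
finger_gap: -0.002
```

Run:
```python
from h import *
st=manip.sense();p=st["tcp_pos"]
print(C(p),st["force"])
s=manip.snapshot("side");cv2.imwrite("pics/s12.png",cv2.resize(s["image"][60:300,240:500],None,fx=2.5,fy=2.5)[:,:,::-1])
s=manip.snapshot("top");cv2.imwrite("pics/t12.png",cv2.resize(s["image"][140:300,300:560],None,fx=3,fy=3)[:,:,::-1])
```

```text
[ 20.43527074 140.42428882  64.29651316] [-0.16313404  0.78218892  0.32680519]
```

View pics/t12.png

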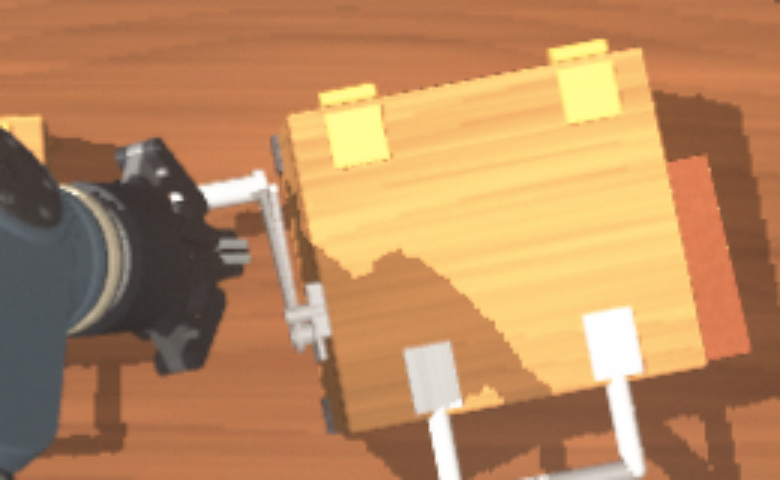

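View pics/s12.png

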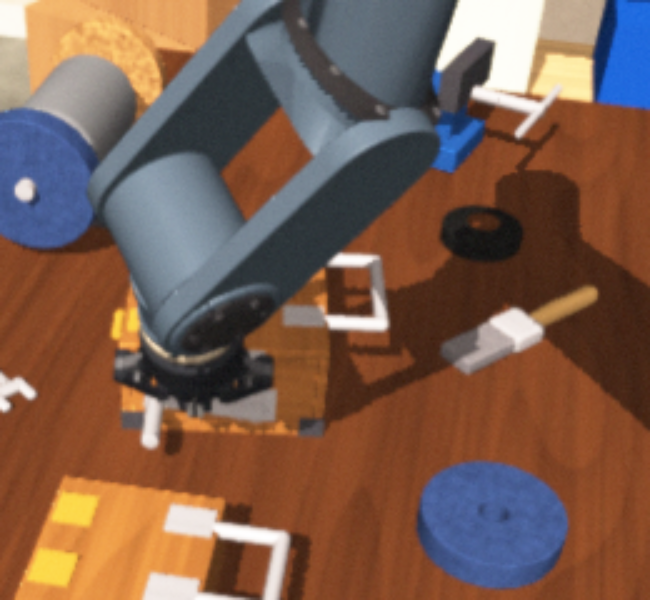

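The lid is down and the pin lies at (205,195)-(265,180), folded with no force on the tool. I'll retreat up and out.

Request:
carry_out([
  [[-0.6, -0.4, 0, 0, 0, 0, 0], [-1.5, -0.8, 0, 0, 0, 0, 0], [-2.6, -1.2, 0, 0, 0, 0, 0], [-4, -1.2, 0, 0, 0, 0, 0], [-5.5, -1.2, 0, 0, 0, 0, 0]],
])

```text
t: 12.75
tcp_pos: [0.5251, 0.043, 0.184]
tool_rot: [0.316, 0.387, -0.549, 0.669]
force: [0.6, 0.5, -1.0]
finger_gap: 0.002
```

Request:
carry_out([
  [[-1, 0, -1, 0, 0, 0, 0], [-2, 0, -2, 0, 0, 0, 0], [-2.5, 0, -3, 0, 0, 0, 0], [-2.5, 0, -4, 0, 0, 0, 0], [-2.5, 0, -4, 0, 0, 0, 0]],
])

```text
t: 13.25
tcp_pos: [0.502, 0.1603, 0.1865]
tool_rot: [0.316, 0.388, -0.548, 0.67]
force: [-0.5, -0.3, 0.3]
finger_gap: 0.001
```

Request:
carry_out([
  [[0, 0, 0, 0, 0, 0, 0], [0, 0, 0, 0, 0, 0, 0], [0, 0, 0, 0, 0, 0, 0], [0, 0, 0, 0, 0, 0, 0], [0, 0, 0, 0, 0, 0, 0]],
])

```text
t: 13.75
tcp_pos: [0.504, 0.1573, 0.187]
tool_rot: [0.317, 0.387, -0.549, 0.67]
force: [-0.8, 0.8, -0.1]
finger_gap: 0.001
```

Run:
```python
from h import *
st=manip.sense();p=st["tcp_pos"]
print(C(p),st["force"],st["qd"])
s=manip.snapshot("side");g=s["image"].copy()
for c in((-138,50,90),(-138,-50,90),(58,118,47),(58,170,47)):
    u=proj(s,[W(c)])[0];cv2.circle(g,tuple(u.astype(int)),1,(0,255,0),-1)
cv2.imwrite("pics/s13.png",cv2.resize(g[60:300,240:500],None,fx=2.5,fy=2.5)[:,:,::-1])
s=manip.snapshot("top");cv2.imwrite("pics/t13.png",s["image"][:,:,::-1])
```

```text
[-10.86689039 326.42833809 186.99143935] [-0.84998101  0.82035111 -0.07028849] [ 0.00320363  0.0029382  -0.00073139 -0.00198911 -0.00019265  0.00027894]
```

View pics/s13.png

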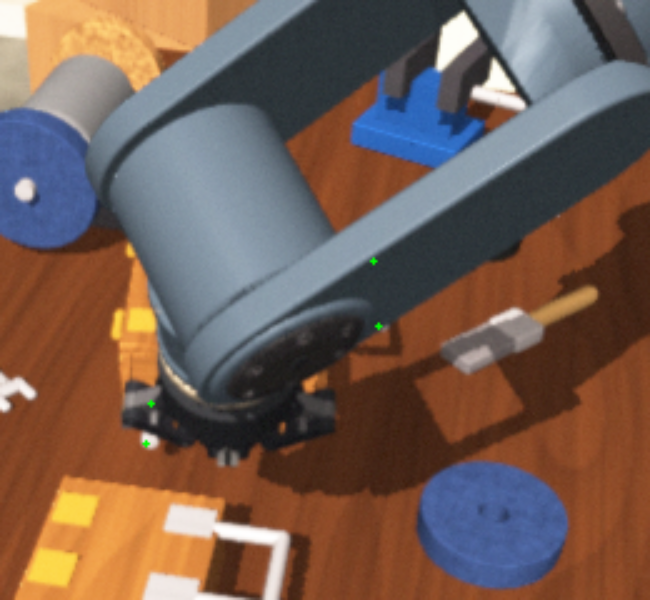

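View pics/t13.png

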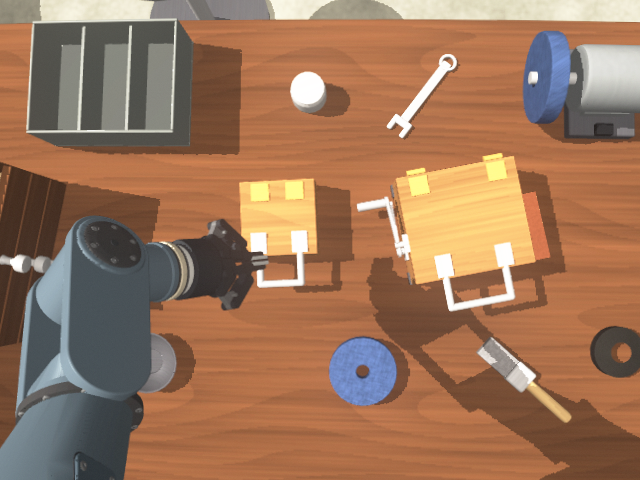

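The top view shows the lid, handle (449,307)-(513,297) and pin (358,207) back where they started. I'll check this against the first picture before handing in.

Run:
```python
from h import *
a=cv2.imread("pics/top0.png").astype(int);b=cv2.imread("pics/t13.png").astype(int)
f=lambda im:(lambda m:np.argwhere(m).mean(0)+[0,0])((im[285:312,440:520].min(2)>170))
print(f(a),f(b),(im:=abs(a-b).max(2)[150:312,355:540]>60).sum())
g=lambda im:np.argwhere(im[195:215,350:392].min(2)>170).mean(0)
print(g(a),g(b))
manip.sign_off()
```

```text
[13.74478331 36.99197432] [13.78778626 36.89770992] 6
[ 9.65614035 26.15438596] [ 9.73913043 26.04013378]
the job is handed in; nothing more can be done
```

I raised the lid by its handle to about 69° and let go. The brace snapped past straight and locked, and the lid stood open by itself for roughly 2–3 s with the gripper clear. I then pushed the knee pin back with the shut fingers until the brace folded, the lid sank shut, and I backed the arm away. The job was handed in at about 14 s.

- **Final position:** in the last top view, the handle and the pin are each within about 0.1 px of where they were in the first picture, so the lid looks fully shut and the brace folded. The arm was about 200 mm from the case and the tool force was only at noise level.
- **Handle not confirmed from the side:** the arm hid the handle in the last side view, so that check rests on the top view. The pin did match its folded position there.
- **Forces along the way:** the lid's arc came out 2–3 mm larger than my estimate, which put about 22 N on the tool while lifting. Near the end of the push, the pin leaned on the fingers with about 17 N, gone once I backed off. Both are far below the 120 N wrist limit; the 40 N limit on the arm and gripper body was not measured separately.

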